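# Dry-fit four loudspeaker drivers in their cabinets

### The arm

A 6-joint arm with a two-finger parallel gripper is mounted at the origin on the work surface. World frame = base frame: x ahead of the robot, y to its left, z up, the work surface at z = 0. Lengths are in m, angles in rad, forces in N, time in s.
With the tool pointing down it reaches from about 0.325 to 0.775 m from the base axis. Payload 5.5 kg.
Tool frame: the origin (TCP) lies midway between the tips of the shut fingers; the grasp point (between the pads) lies 19 mm behind it; z points along the fingers, y is the line along which they close (so a half turn about z gives the same grasp; the last joint's range is limited). The gripper opens to 85 mm and grips with 20 to 120 N. Pads are 22 mm wide; open, the fingers measure 114 mm over their backs; the gripper's body (76 mm by 85 mm) begins 54 mm behind the grasp point. The pads swing forward as they close: fully open they stand 13 mm farther back than shut.
Start: joints at [1.283, 0.091, 1.231, -0, 1.82, -0.057], TCP at [0.137, 0.584, 0.231] pointing down, gripper open.
Joint ranges: [-2.87, 2.87], [-0.86, 2.18], [0.17, 2.46], [-1.51, 4.65], [0.06, 2.69], [-2.65, 2.65]. Speed limits (rad/s): [2.57, 2.57, 3.01, 3.14, 3.14, 3.14].

### API

Orientations are given as a unit quaternion [w, x, y, z].
In Python, from bench import robot, imaging, models gives the robot as it stands.
- The arm moves only by the tool play_rows, never from a script. Its argument "increments" is text: rows parted by semicolons, each of 7 numbers parted by spaces: the gripper's target within -1 to 1 (fully open at 1, half-way at 0, shut at -1), then the shift along the tool's x, y, z normalised to -1 to 1, where 1 is 0.25 m, then the turn, a rotation vector about the tool's x, y, z normalised to -1 to 1, where 1 is pi/2 rad. A call has 1 to 8 rows; each row is the pose to reach, as a shift and turn from the pose commanded when the call began, along the tool's axes at that moment; what a row does not reach only later rows make up. A row lasts 1/10 s, in which the tool goes at most 50 mm and 8.59 degrees, less where a joint would pass 70% of its speed; a pose out of reach is approached as far as the arm can. A call with a number of a shift or a turn outside -1 to 1 is refused whole. A call with a gripper value outside its range is refused whole. The fingers move at their own pace and stop on an object; the grip force is fixed at half the most. Time passes only in rows, so rows that repeat a pose let the fingers close. It gives the time, the measured TCP pose, the force, the opening and the grip force at its end, in the units of the state.
- robot.get_obs(): the state, without advancing time (a new reading comes with each control period).
- imaging.grab_frame(name): name is "scene" or "side" or "wrist"; returns the picture (400x640x3 uint8, red, green, blue); there is no depth.
- imaging.camera_info(name): a dict with "fov_y" (degrees; the focal length in pixels is half the picture's height over the tangent of half this angle, whatever the lens; pixels are square), "cx", "cy" (the principal point, pixels), "rvec" (rotation vector, rad) and "tvec" (3), from world to camera coordinates, as OpenCV has them. Camera axes: x right, y down, z forward; pixel columns grow to the right and rows downward; lengths in m; the calibration is good to about 2 mm. A picture is of the moment at which its call begins: read the wrist's pose just before it. camera_info takes no time and is no camera call; for the wrist camera it gives the pose at the moment of the call.
- robot.close_job(): hands the job in; it is judged then, once.
Trained networks look in the newest picture that a camera, given by its name, has taken for a name from the list of things; names that differ only in an ending like _2 or _b are one class to them, and where a whole thing is asked for, a point or a joint stands for the part that bears it (a point fixed in the world has none). Each returns a list of dicts, best first, with "conf" (0 to 1); they miss things now and then, are a little off and sometimes report something else, mostly with a low value. They report only what shows in the picture. A call takes as long as a camera call. They do not tell look-alikes from the thing itself.
- models.regions_of(camera, query): "mask" (400x640 bool, what is visible of it) and "box" ([centre column, centre row, width, height] in pixels, round what is visible of it).
The state is a dict: "t": time; "qpos": joint angles; "joint_vel": joint speeds; "tau": joint torques, N m; "eef_pos": TCP position; "ee_rot": TCP orientation; "wrist_force": force on the tool from outside, world axes, zero at the start; "ft_torque": the same for the moment, N m; "grip_width": opening from 0.0 (shut) to 1.0 (fully open); "grasp_force": force on a finger pad.
Only numpy, scipy, OpenCV 4.12 (cv2) and the standard library are available. Lean on these libraries where they do the work, as an engineer would, in place of code of your own. Each camera call takes 0.05 s, during which the arm holds its last target. There are 200 camera calls.

### The job

Before wiring, dry-fit the four loudspeaker drivers: seat each one, cone up, in the cabinet whose cut-out and felt gasket match its frame (large round, small round, square, oval), with its rim lying flat on the baffle and the square and oval frames in line with their gaskets. Lower the drivers in, do not drop them, and leave the solder reel and the dish of screws where they are.

Things in the scene. Friction and masses are not known exactly. Their poses are not given: they have to be found in the camera images.
- woofer_mid (a point): Large round driver: steel rim 64 mm across, dark cone; stands on its magnet, rim up, 40 mm tall. Hold it from above by opposite edges of the upper 6 mm of its 9 mm thick rim (its underside comes to rest on the cabinet). Below: basket tapering from 41 mm, magnet 34 mm across. About 0.28 kg. Point: on the axis half-way up, 20 mm below the rim's top; z up, yaw without meaning.
- fullrange_mid (a point): Square driver: steel frame 54 x 54 mm with a round cone; stands on its magnet, rim up, 36 mm tall. Hold it from above by opposite edges of the upper 6 mm of its 9 mm thick rim (its underside comes to rest on the cabinet). Below: basket tapering from 33 mm, magnet 28 mm across. About 0.17 kg. Point: on the axis half-way up, 18 mm below the rim's top; z up, x and y parallel to the frame's sides.
- tweeter_mid (a point): Small round driver (tweeter): steel rim 44 mm across, small dark dome; stands on its body, rim up, 32 mm tall. Hold it from above by opposite edges of the upper 6 mm of its 9 mm thick rim (its underside comes to rest on the cabinet). Below: round body 21 mm across. About 0.10 kg. Point: on the axis half-way up, 16 mm below the rim's top; z up, yaw without meaning.
- racetrack_mid (a point): Oval driver: steel rim 86 mm long, 52 mm wide, straight-sided with round ends; stands on its magnet, rim up, 34 mm tall. Hold it from above by opposite edges of the upper 6 mm of its 9 mm thick rim (its underside comes to rest on the cabinet). Grip across the 52 mm. Below: basket tapering from 63 x 29 mm, magnet 27 mm. About 0.18 kg. Point: on the axis half-way up, 17 mm below the rim's top; z up, x along its length.
- cab_woofer_mouth (a point): Black speaker cabinet on its back, 120 x 92 mm, 90 mm high, fixed, hollow. In the middle of its top (the 9 mm baffle) a hole, round 51 mm, with a pale felt gasket, round, 64 mm across: for the large round driver. Point: the hole's centre at the baffle's top face; z up, x along the cabinet's long side. A seated driver has 5 mm of play each way; its own point is then 11 mm below this one.
- cab_fullrange_mouth (a point): Black speaker cabinet on its back, 104 x 84 mm, 80 mm high, fixed, hollow. In the middle of its top (the 9 mm baffle) a hole, round 42 mm, with a pale felt gasket, square, 54 x 54 mm: for the square driver. Point: the hole's centre at the baffle's top face; z up, x along the cabinet's long side, the gasket's sides along x and y. A seated driver has 4.5 mm of play each way; its own point is then 9 mm below this one.
- cab_tweeter_mouth (a point): Black speaker cabinet on its back, 88 x 74 mm, 66 mm high, fixed, hollow. In the middle of its top (the 9 mm baffle) a hole, round 30 mm, with a pale felt gasket, round, 44 mm across: for the small round driver. Point: the hole's centre at the baffle's top face; z up, x along the cabinet's long side. A seated driver has 4.5 mm of play each way; its own point is then 7 mm below this one.
- cab_racetrack_mouth (a point): Black speaker cabinet on its back, 122 x 86 mm, 78 mm high, fixed, hollow. In the middle of its top (the 9 mm baffle) a hole, oval 73 x 39 mm, with a pale felt gasket, oval, 86 x 52 mm: for the oval driver. Point: the hole's centre at the baffle's top face; z up, x along the cabinet's long side and the oval's length. A seated driver has 5 mm of play each way; its own point is then 8 mm below this one.
- reel_mid (a point): Bystander: a reel of solder standing on end, grey flanges 54 mm across, 45 mm tall, silvery winding. Point: its centre.
- dish_mid (a point): Bystander: a round steel dish of screws, 62 mm across, 16 mm tall. Point: its centre, 8 mm up. (Other clutter: a flat black roll of tape, 60 mm across and 19 mm tall, among the things; hand tools and a multimeter towards the edges.)
Things that resemble listed ones, but are neither listed nor needed, are in the scene too. Leave any green or purple look-alike of the part that bears fullrange_mid alone.

How it is judged:
At the end, for the whole second after the job is handed in: Each driver sits in its own cabinet: on the hole's centre within 8 mm (woofer, oval) or 7 mm (square, tweeter), rim on the baffle within 3 mm and flat within 0.07 rad; oval and square frames in line with their gaskets within 0.21 rad (square: any quarter turn); all released and at rest (horizontal distance between woofer_mid and cab_woofer_mouth below 0.008 m and z of woofer_mid in the frame of cab_woofer_mouth between -0.014 and -0.008 m and angle between each of woofer_mid, fullrange_mid, tweeter_mid, racetrack_mid's own z axis and vertical below 0.07 rad and linear speed of each of woofer, fullrange, tweeter, racetrack below 0.01 m/s and horizontal distance between fullrange_mid and cab_fullrange_mouth below 0.007 m and z of fullrange_mid in the frame of cab_fullrange_mouth between -0.012 and -0.006 m and horizontal distance between tweeter_mid and cab_tweeter_mouth below 0.007 m and z of tweeter_mid in the frame of cab_tweeter_mouth between -0.01 and -0.004 m and horizontal distance between racetrack_mid and cab_racetrack_mouth below 0.008 m and z of racetrack_mid in the frame of cab_racetrack_mouth between -0.011 and -0.005 m and angle between the x axis of racetrack_mid and the x axis of cab_racetrack_mouth, either way round below 0.21 rad and (angle between the x axis of fullrange_mid and the x axis of cab_fullrange_mouth, either way round below 0.21 rad or angle between the x axis of fullrange_mid and the y axis of cab_fullrange_mouth, either way round below 0.21 rad)); the robot touches nothing.
It fails at once if a driver is let go (dropped) over its cabinet while more than 20 mm above its seat ((contact force between the fingers and woofer below 0.02 N and horizontal distance between woofer_mid and cab_woofer_mouth below 0.03 m and z of woofer_mid in the frame of cab_woofer_mouth above 0.009 m) or (contact force between the fingers and fullrange below 0.02 N and horizontal distance between fullrange_mid and cab_fullrange_mouth below 0.03 m and z of fullrange_mid in the frame of cab_fullrange_mouth above 0.011 m) or (contact force between the fingers and tweeter below 0.02 N and horizontal distance between tweeter_mid and cab_tweeter_mouth below 0.03 m and z of tweeter_mid in the frame of cab_tweeter_mouth above 0.013 m) or (contact force between the fingers and racetrack below 0.02 N and horizontal distance between racetrack_mid and cab_racetrack_mouth below 0.03 m and z of racetrack_mid in the frame of cab_racetrack_mouth above 0.012 m)).
It fails at once if the solder reel is moved more than 30 mm (distance of reel_mid from where it was at the start of the episode above 0.03 m).
It fails at once if the dish of screws is moved more than 30 mm (distance of dish_mid from where it was at the start of the episode above 0.03 m).
It also fails if it takes over 122 s, if anything falls off the work surface, if the arm or the gripper's body presses on something with over 40 N, if the wrist force passes 120 N, or if a joint passes its speed limit or range.

## Working session

There is one attempt and no reset: what is moved stays moved. The work goes in short steps, Python scripts to look and compute and a tool call to move; the robot and the scene stay as the last step left them, time stands still between calls to the robot, and variables do not carry over. Pictures are saved under pics/ and viewed, at most 14 in all, crops included, and the job is handed in when it is done.

Besides the shell and the picture viewer there is one more tool, called after "Request:" in YAML: its name, and indented under it one key for each argument. play_rows: Moves the arm, as the interface text tells. Its arguments: {"type":"object","properties":{"increments":{"type":"string"}},"required":["increments"]}

```bash
mkdir -p pics; ls
python3 - <<'E'
from bench import robot, imaging, models
import cv2,numpy as np
print(robot.get_obs())
for n in ["scene","side"]:
    im=imaging.grab_frame(n); cv2.imwrite(f"pics/{n}0.png",im[:,:,::-1]); print(n,imaging.camera_info(n))
    for q in ["woofer_mid","fullrange_mid","tweeter_mid","racetrack_mid","cab_woofer_mouth","cab_fullrange_mouth","cab_tweeter_mouth","cab_racetrack_mouth","reel_mid","dish_mid"]:
        print(q,[(round(float(d["conf"]),2),np.round(d["box"],0).tolist()) for d in models.regions_of(n,q)[:4]])
E
```

```text
pics
{'t': 0.0, 'qpos': array([ 1.28327783e+00,  9.18262830e-02,  1.23190523e+00,  1.74116999e-05,
        1.81982205e+00, -5.66915104e-02]), 'joint_vel': array([ 0.00115212,  0.00034192, -0.00059633, -0.00153948,  0.00083326,
       -0.00115414]), 'tau': array([ 2.82255842e-04, -4.58744502e+01, -4.18017626e+01, -3.40047345e-04,
        1.17973576e-02,  8.59425000e-06]), 'eef_pos': array([0.13717607, 0.5838022 , 0.23015947]), 'ee_rot': array([-1.76224016e-04,  1.15155264e-01,  9.93347021e-01, -9.64524165e-04]), 'wrist_force': array([-0.24799088,  0.59975633,  0.16266705]), 'ft_torque': array([0.02254711, 0.0042722 , 0.00102103]), 'grasp_force': 0.0, 'grip_width': 0.9978606848358789}
scene {'fov_y': 53.1519125417667, 'cx': 324.8276055403744, 'cy': 196.3960883907093, 'rvec': array([ 1.21248147,  2.49385531, -0.77475539]), 'tvec': array([ 0.27242926, -0.29392901,  1.63774466])}
woofer_mid [(0.6, [349.0, 207.0, 17.0, 19.0]), (0.35, [225.0, 145.0, 34.0, 35.0])]
fullrange_mid [(0.89, [394.0, 302.0, 19.0, 22.0]), (0.74, [371.0, 271.0, 20.0, 19.0]), (0.65, [413.0, 273.0, 21.0, 17.0]), (0.63,
[... 665 characters left out ...]
30434])}
woofer_mid [(0.66, [424.0, 233.0, 26.0, 18.0]), (0.62, [301.0, 219.0, 24.0, 22.0])]
fullrange_mid [(0.74, [269.0, 171.0, 21.0, 12.0]), (0.63, [303.0, 176.0, 21.0, 15.0]), (0.6, [277.0, 147.0, 19.0, 8.0]), (0.55, [288.0, 160.0, 18.0, 12.0])]
tweeter_mid [(0.72, [372.0, 311.0, 19.0, 20.0])]
racetrack_mid [(0.67, [425.0, 232.0, 25.0, 20.0])]
cab_woofer_mouth [(0.89, [354.0, 251.0, 55.0, 62.0])]
cab_fullrange_mouth [(0.97, [238.0, 203.0, 50.0, 44.0])]
cab_tweeter_mouth [(0.93, [474.0, 313.0, 56.0, 57.0])]
cab_racetrack_mouth [(0.88, [340.0, 190.0, 47.0, 42.0]), (0.59, [292.0, 195.0, 17.0, 21.0])]
reel_mid [(0.61, [291.0, 194.0, 19.0, 21.0])]
dish_mid [(0.67, [405.0, 273.0, 27.0, 22.0])]
```

```bash
python3 -c "
import cv2
a=cv2.imread('pics/scene0.png')[100:360,190:460];cv2.imwrite('pics/s1.png',cv2.resize(a,None,fx=2.3,fy=2.3,interpolation=2))
a=cv2.imread('pics/side0.png')[130:350,210:520];cv2.imwrite('pics/s2.png',cv2.resize(a,None,fx=2.5,fy=2.5,interpolation=2))"
```

```text
(no output)
```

View pics/s1.png

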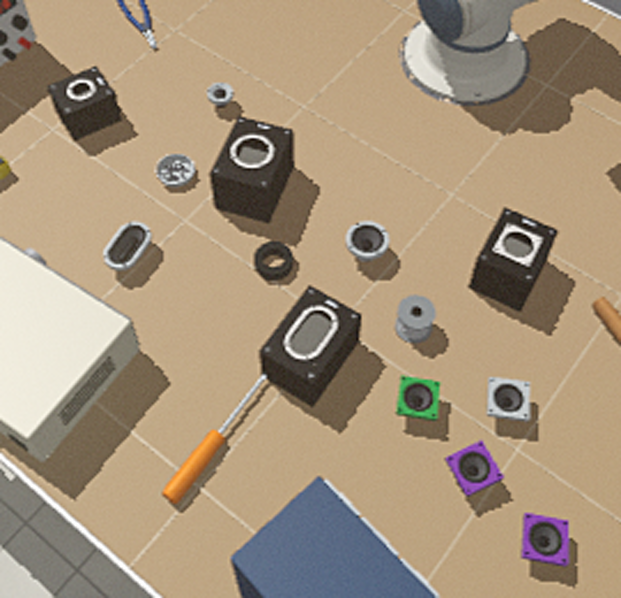

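View pics/s2.png

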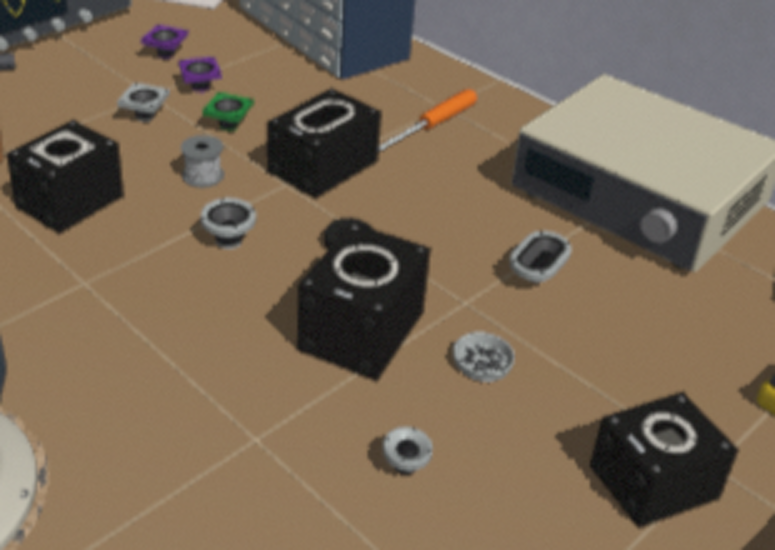

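The side view (last crop) shows the silver square driver at scene px (411,273) and side px (267,170). The other square frames are green or purple decoys. Next I rectify patches on the known top planes and fit the outlines.

```bash
cat > h.py <<'E'
import cv2,numpy as np
from bench import robot, imaging, models
from scipy.spatial.transform import Rotation as Ro
def cam(n):
    c=imaging.camera_info(n); f=200/np.tan(np.radians(c["fov_y"])/2)
    return np.array([[f,0,c["cx"]],[0,f,c["cy"]],[0,0,1]]),cv2.Rodrigues(np.array(c["rvec"]))[0],np.array(c["tvec"])
def plane(c,px,h):
    K,R,t=c; d=R.T@np.linalg.inv(K)@[px[0],px[1],1]; o=-R.T@t
    return (o+d*(h-o[2])/d[2])[:2]
def rect(c,im,ctr,h,s=.0005,n=280):
    "top-down patch at plane z=h: col=+x, row=-y"
    K,R,t=c
    H=K@np.column_stack([R[:,0],R[:,1],R[:,2]*h+t])
    A=np.array([[s,0,ctr[0]-s*n/2],[0,-s,ctr[1]+s*n/2],[0,0,1]])
    return cv2.warpPerspective(im,H@A,(n,n),flags=cv2.WARP_INVERSE_MAP|cv2.INTER_CUBIC)
def fit(p,ctr,thr=140,s=.0005,n=280):
    hsv=cv2.cvtColor(p,cv2.COLOR_RGB2HSV)
    m=((hsv[...,2]>thr)&(hsv[...,1]<70)).astype(np.uint8)
    m=cv2.morphologyEx(m,cv2.MORPH_CLOSE,np.ones((9,9)))
    k,l,st,ce=cv2.connectedComponentsWithStats(m)
    best=max(range(1,k),key=lambda i:st[i,4]*np.exp(-np.hypot(*(st[i,:2]+st[i,2:4]/2-n/2))/40))
    cs=cv2.findContours((l==best).astype(np.uint8),0,1)[0]; cs=max(cs,key=cv2.contourArea)
    r=cv2.minAreaRect(cs); w=ctr[0]+(r[0][0]-n/2)*s,ctr[1]-(r[0][1]-n/2)*s
    cv2.drawContours(p,[cv2.boxPoints(r).astype(int)],0,(255,0,0),1)
    a=-r[2] if r[1][0]>=r[1][1] else 90-r[2]   # long-axis angle, deg
    return np.round(w,4),np.round(np.array(r[1])*s*1000,1),round((a+90)%180-90,1)
E
cat > m.py <<'E'
from h import *
D=dict(cw=(.09,(299.6,166),(356.4,236)),cf=(.08,(415.6,206),(234.8,188.8)),ct=(.066,(224.8,139),(477.6,302.8)),cr=(.078,(325.6,244.3),(339.6,176)),
 w=(.04,(349.6,204),(301.2,216)),f=(.036,(411.3,272.6),(266.8,169.6)),t=(.032,(285.2,140.4),(372.8,310)),r=(.034,(245.2,206.5),(426.4,232)))
rows=[]
for i,n in enumerate(["scene","side"]):
    c=cam(n); im=cv2.imread(f"pics/{n}0.png")[:,:,::-1].copy(); row=[]
    for k,v in D.items():
        ctr=plane(c,v[1+i],v[0]); p=rect(c,im,ctr,v[0]); print(n,k,np.round(ctr,4),*fit(p,ctr)); row.append(cv2.resize(p,(195,195)))
    rows+=[np.hstack(row[:4]),np.hstack(row[4:])]
cv2.imwrite("pics/rect.png",cv2.resize(np.vstack(rows),(590,590))[:,:,::-1])
for nm,a,b in [("reel",(370.9,235.6),0.045),("dish",(266.5,173),.016),("tape",(308.7,213.5),.019)]: print(nm,plane(cam("scene"),a,b))
E
python3 m.py
```

```text
scene cw [ 0.4512 -0.1047] [ 0.4495 -0.1086] [65.3 66.1] 74.7
scene cf [0.3382 0.2987] [0.3393 0.296 ] [56.6 57.5] 8.1
scene ct [ 0.5114 -0.4229] [ 0.5098 -0.4256] [46.5 46.5] 63.4
scene cr [0.6319 0.1522] [0.6326 0.1497] [54.2 87.1] 4.6
scene w [0.4435 0.1093] [0.4412 0.1063] [68.9 66.8] -45.0
scene f [0.5284 0.4062] [0.5298 0.405 ] [59.3 60.9] 29.3
scene t [ 0.3546 -0.2627] [ 0.3515 -0.2665] [49.4 51.2] 62.5
scene r [ 0.6693 -0.1678] [ 0.6692 -0.1718] [57.1 92.8] 9.0
side cw [ 0.4524 -0.11  ] [ 0.4527 -0.1085] [63.  62.4] -29.4
side cf [0.342  0.2941] [0.3422 0.2956] [54.7 54.1] -81.0
side ct [ 0.5128 -0.4256] [ 0.5131 -0.4248] [41.6 42.8] 25.0
side cr [0.6349 0.1481] [0.6234 0.1663] [20.5 73.1] 23.5
side w [0.4408 0.101 ] [0.4358 0.0853] [62.2 33.8] -23.6
side f [0.5219 0.3913] [0.5324 0.4044] [60.2 59.2] -60.9
side t [ 0.348  -0.2714] [ 0.3535 -0.2671] [46.5 45.8] -66.8
side r [ 0.6644 -0.1774] [ 0.6686 -0.1947] [17.9 78.1] 1.6
reel [0.50277822 0.23735769]
dish [ 0.50849824 -0.22074091]
tape [0.54984154 0.01470286]
```

View pics/rect.png

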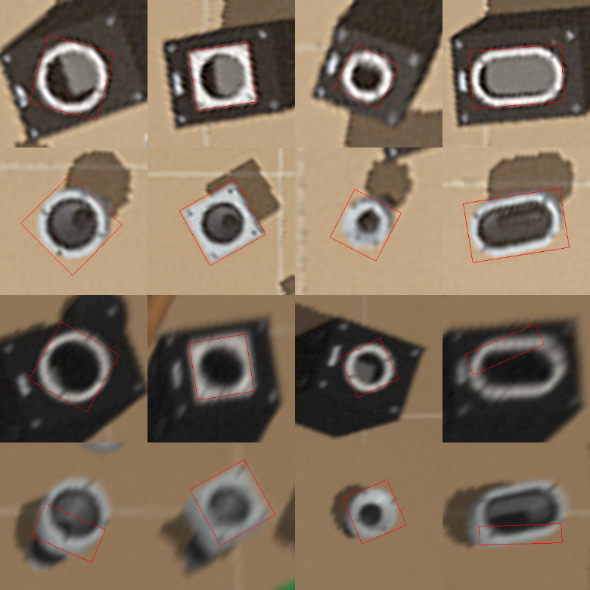

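Both cameras show all eight targets and agree to about 3 mm. Next a move helper, then hover over the square driver for a wrist look.

```bash
cat > go.py <<'E'
# usage: go.py x y z yawdeg ... : increments from the present pose to successive targets (yaw = of tool y, mod 180)
import sys
from h import *
o=robot.get_obs(); p=o["eef_pos"]; q=o["ee_rot"]; R=Ro.from_quat(np.r_[q[1:],q[0]]).as_matrix()
a=[float(v) for v in sys.argv[1:]]
print("t",round(o["t"],2),"tcp",np.round(p,4),"yaw",round(np.degrees(np.arctan2(R[1,1],R[0,1])),1),"q6",round(o["qpos"][5],2),"w",round(o["grip_width"],3),"gf",round(o["grasp_force"],1),"F",np.round(o["wrist_force"],1))
for i in range(0,len(a),4):
    y=np.radians(a[i+3]); cur=np.arctan2(R[1,1],R[0,1])
    y=cur+(y-cur+np.pi/2)%np.pi-np.pi/2
    T=np.column_stack([[np.cos(y-np.pi/2+np.pi),np.sin(y+np.pi/2),0],[np.cos(y),np.sin(y),0],[0,0,-1]])
    d=R.T@(np.array(a[i:i+3])-p)/.25; r=Ro.from_matrix(R.T@T).as_rotvec()/(np.pi/2)
    print(np.round(d,3),np.round(r,3),"rows>=",int(np.ceil(max(np.linalg.norm(d)*5,np.linalg.norm(r)*90/8.59))))
E
sed -i 's/\[np.cos(y-np.pi\/2+np.pi),np.sin(y+np.pi\/2),0\]/[np.cos(y+np.pi\/2),np.sin(y+np.pi\/2),0]/' go.py
python3 go.py .531 .405 .24 29; python3 -c "
from h import *
K,R,t=cam('wrist');print(K,-R.T@t,R)"
```

```text
t 1.1 tcp [0.1373 0.5841 0.2313] yaw 76.8 q6 -0.06 w 0.995 gf 0.0 F [ 0.7 -0.4 -0.3]
[-1.697 -0.337 -0.035] [ 0.    -0.     0.531] rows>= 9
[[305.47882066   0.         317.33751298]
 [  0.         305.47882066 199.61450741]
 [  0.           0.           1.        ]] [0.06424381 0.60235992 0.37404661] [[ 2.29982124e-01  9.73194808e-01 -2.98073408e-04]
 [ 9.30584051e-01 -2.19822835e-01  2.92730671e-01]
 [ 2.84818446e-01 -6.76002038e-02 -9.56194889e-01]]
```

Request:
play_rows:
  increments: "1 -0.2 -0.04 0 0 0 0;1 -0.4 -0.08 0 0 0 0;1 -0.6 -0.12 0 0 0 0;1 -0.8 -0.16 0 0 0 0;1 -0.85 -0.17 -0.02 0 0 0;1 -0.85 -0.17 -0.02 0 0 0"

```text
t: 1.7
eef_pos: [0.3367, 0.493, 0.2369]
ee_rot: [0.0, 0.117, 0.993, 0.0]
wrist_force: [-0.3, -0.2, 0.2]
grip_width: 1.002
grasp_force: 0.0
```

Request:
play_rows:
  increments: "1 -0.2 -0.04 0 0 0 0.09;1 -0.4 -0.08 0 0 0 0.18;1 -0.6 -0.12 0 0 0 0.27;1 -0.8 -0.16 0 0 0 0.36;1 -0.85 -0.17 -0.02 0 0 0.45;1 -0.85 -0.17 -0.02 0 0 0.53;1 -0.85 -0.17 -0.02 0 0 0.53;1 -0.85 -0.17 -0.02 0 0 0.53"

```text
t: 2.5
eef_pos: [0.5304, 0.4054, 0.2413]
ee_rot: [-0.0, 0.505, 0.863, 0.0]
wrist_force: [-0.2, -0.2, -0.1]
grip_width: 0.999
grasp_force: 0.0
```

```bash
cat > look.py <<'E'
# usage: look.py tag key...  : wrist picture, fit each listed thing at its prior
import sys
from h import *
P=dict(cw=(.09,.451,-.1085),cf=(.08,.341,.296),ct=(.066,.5115,-.425),cr=(.078,.6335,.1495),w=(.04,.441,.106),f=(.036,.531,.405),t=(.032,.3525,-.267),r=(.034,.669,-.172))
c=cam("wrist"); im=imaging.grab_frame("wrist"); cv2.imwrite(f"pics/{sys.argv[1]}.png",im[:,:,::-1]); row=[]
for k in sys.argv[2:]:
    h,x,y=P[k.rstrip("*")]; h+=.0
    if k.endswith("*"): h=P["c"+k[0]][0]+.009
    if k.endswith("*"): x,y=P["c"+k[0]][1:]
    p=rect(c,im,(x,y),h); q=p.copy()
    try: print(k,*fit(p,(x,y),150))
    except ValueError: print(k,"none")
    row.append(np.hstack([p,q]))
cv2.imwrite(f"pics/{sys.argv[1]}_r.png",np.vstack(row)[:,:,::-1])
E
python3 go.py .531 .405 .24 29; python3 look.py a f cf
```

```text
t 2.5 tcp [0.5304 0.4054 0.2413] yaw 29.4 q6 0.09 w 0.999 gf 0.0 F [-0.2 -0.2 -0.1]
[-0.003  0.001  0.005] [-0.    -0.     0.004] rows>= 1
f [0.5413 0.3943] [86.7 63.2] -60.5
cf [0.3403 0.2972] [55.1 54.9] -81.3
```

View pics/a_r.png

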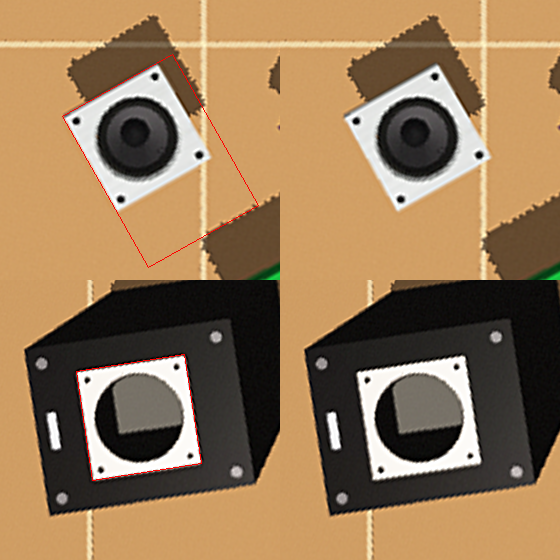

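The rectified square driver centres at patch px (137,138), about 28° off; the cf gasket fit is clean. Checking how close the decoys are before grasping.

```bash
sed -i 's/<70)/<40)/' h.py
python3 - <<'E'
from h import *
c=cam("scene")
for p in [(371,271),(394,302),(426,335),(411.3,272.6)]: print(p,plane(c,p,.03))
E
python3 look.py b f; python3 go.py .5297 .406 .024 28.7 .5297 .406 .10 28.7
```

```text
(371, 271) [0.59806833 0.304654  ]
(394, 302) [0.63768101 0.41402984]
(426, 335) [0.66298829 0.53681881]
(411.3, 272.6) [0.52545819 0.40568195]
f [0.5297 0.4065] [54.3 54.3] -60.5
t 2.6 tcp [0.5305 0.4052 0.2414] yaw 29.3 q6 0.09 w 1.006 gf 0.0 F [ 0.1 -0.3  1.1]
[ 0.004 -0.001  0.87 ] [ 0.    -0.     0.007] rows>= 5
[ 0.004 -0.001  0.566] [ 0.    -0.     0.007] rows>= 3
```

Request:
play_rows:
  increments: "1 0.005 0 0.2 0 0 0;1 0.005 0 0.4 0 0 0;1 0.005 0 0.6 0 0 0;1 0.005 0 0.75 0 0 0;1 0.005 0 0.858 0 0 0;1 0.005 0 0.858 0 0 0"

```text
t: 3.2
eef_pos: [0.5274, 0.4039, 0.0208]
ee_rot: [-0.002, 0.506, 0.863, -0.004]
wrist_force: [-0.4, -0.7, 0.0]
grip_width: 1.0
grasp_force: 0.0
```

Request:
play_rows:
  increments: "-1 0 0 0 0 0 0;-1 0 0 0 0 0 0;-1 0 0 0 0 0 0;-1 0 0 0 0 0 0;-1 0 0 0 0 0 0;-1 0 0 0 0 0 0;-1 0 0 0 0 0 0;-1 0 0 0 0 0 0"

```text
t: 4.0
eef_pos: [0.5323, 0.4065, 0.031]
ee_rot: [0.001, 0.507, 0.862, 0.003]
wrist_force: [-2.1, -0.9, 5.9]
grip_width: 0.591
grasp_force: 61.0
```

```bash
python3 go.py .5297 .406 .2 28.7; python3 look.py g f
```

```text
t 4.0 tcp [0.5323 0.4065 0.031 ] yaw 29.1 q6 0.09 w 0.591 gf 61.0 F [-2.1 -0.9  5.9]
[ 0.004 -0.006 -0.676] [ 0.004 -0.001  0.004] rows>= 4
f [0.5321 0.4074] [54.  54.4] 29.3
```

View pics/g.png

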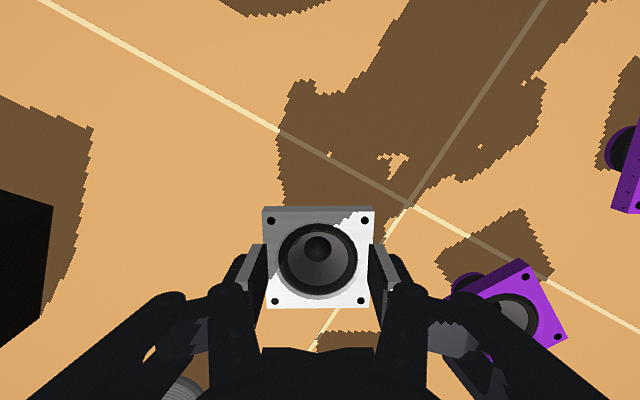

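Square driver is held by its rim, centred to about 1 mm. Lifting it.

Request:
play_rows:
  increments: "-1 0 0 -0.05 0 0 0;-1 0 0 -0.15 0 0 0;-1 0 0 -0.3 0 0 0;-1 0 0 -0.45 0 0 0;-1 0 0 -0.6 0 0 0;-1 0 0 -0.6 0 0 0;-1 0 0 -0.6 0 0 0"

```text
t: 4.75
eef_pos: [0.5316, 0.4056, 0.1793]
ee_rot: [0.001, 0.507, 0.862, 0.002]
wrist_force: [-0.7, 0.8, -2.6]
grip_width: 0.588
grasp_force: 62.6
```

```bash
python3 go.py .3405 .2965 .18 8.7
```

```text
t 4.75 tcp [0.5316 0.4056 0.1793] yaw 29.1 q6 0.09 w 0.588 gf 62.6 F [-0.7  0.8 -2.6]
[-0.01  -0.88  -0.007] [ 0.003 -0.001  0.226] rows>= 5
```

Request:
play_rows:
  increments: "-1 0 -0.15 0 0 0 0.04;-1 0 -0.3 0 0 0 0.1;-1 0 -0.5 0 0 0 0.16;-1 0 -0.68 0 0 0 0.2;-1 -0.01 -0.8 0 0 0 0.226;-1 -0.01 -0.88 0 0 0 0.226;-1 -0.01 -0.88 0 0 0 0.226;-1 -0.01 -0.88 0 0 0 0.226"

```text
t: 5.55
eef_pos: [0.3395, 0.2959, 0.1756]
ee_rot: [-0.0, 0.651, 0.759, -0.001]
wrist_force: [0.7, -0.6, -1.6]
grip_width: 0.588
grasp_force: 63.0
```

```bash
cat > held.py <<'E'
# usage: held.py tag rimtop_z : fit the held rim with the wrist camera, + offset to TCP
import sys
from h import *
o=robot.get_obs(); x,y=o["eef_pos"][:2]; h=float(sys.argv[2]); c=cam("wrist"); im=imaging.grab_frame("wrist")
cv2.imwrite(f"pics/{sys.argv[1]}.png",im[:,:,::-1]); p=rect(c,im,(x,y),h); print("tcp",np.round(o["eef_pos"],4),"held",*fit(p,(x,y),150))
cv2.imwrite(f"pics/{sys.argv[1]}_r.png",p[:,:,::-1])
E
python3 held.py k .185;python3 go.py .3405 .2965 .12 8.7 .3405 .2965 .084 8.7
```

```text
tcp [0.3395 0.2959 0.1756] held [0.3379 0.3089] [72.8 52.6] -82.2
t 5.6 tcp [0.3399 0.2961 0.1757] yaw 8.7 q6 0.49 w 0.587 gf 63.0 F [-0.1  0.  -2.2]
[0.002 0.003 0.223] [-0.001  0.     0.   ] rows>= 2
[0.002 0.003 0.367] [-0.001  0.     0.   ] rows>= 2
```

View pics/k.png

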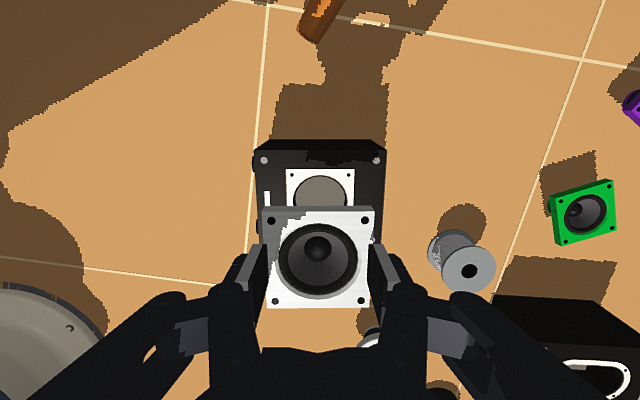

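Held driver sits square over its cabinet, with the gasket visible just behind it at (320,185). Lowering.

Request:
play_rows:
  increments: "-1 0.002 0.003 0.06 0 0 0;-1 0.002 0.003 0.12 0 0 0;-1 0.002 0.003 0.18 0 0 0;-1 0.002 0.003 0.24 0 0 0;-1 0.002 0.003 0.29 0 0 0;-1 0.002 0.003 0.33 0 0 0;-1 0.002 0.003 0.34 0 0 0;-1 0.002 0.003 0.34 0 0 0"

```text
t: 6.4
eef_pos: [0.3404, 0.2966, 0.0915]
ee_rot: [-0.0, 0.651, 0.759, -0.0]
wrist_force: [-0.1, -0.0, -2.2]
grip_width: 0.588
grasp_force: 63.0
```

Request:
play_rows:
  increments: "-1 0 0 0.004 0 0 0;-1 0 0 0.008 0 0 0;-1 0 0 0.012 0 0 0;-1 0 0 0.016 0 0 0;-1 0 0 0.016 0 0 0;-1 0 0 0.016 0 0 0"

```text
t: 7.0
eef_pos: [0.3406, 0.2967, 0.0878]
ee_rot: [-0.0, 0.651, 0.759, 0.0]
wrist_force: [0.4, -0.1, -2.7]
grip_width: 0.586
grasp_force: 63.0
```

```bash
python3 go.py .3405 .2965 .084 8.7; python3 held.py l .092
```

```text
t 7.0 tcp [0.3406 0.2967 0.0878] yaw 8.7 q6 0.49 w 0.586 gf 63.0 F [ 0.4 -0.1 -2.7]
[-0.001 -0.     0.015] [ 0. -0.  0.] rows>= 1
tcp [0.3406 0.2967 0.0878] held [0.3401 0.2988] [58.5 54.7] -81.3
```

Request:
play_rows:
  increments: "-1 0 0 0.004 0 0 0;-1 0 0 0.008 0 0 0;-1 0 0 0.008 0 0 0;-1 0 0 0.008 0 0 0"

```text
t: 7.45
eef_pos: [0.3405, 0.2967, 0.0857]
ee_rot: [0.0, 0.651, 0.759, -0.0]
wrist_force: [-0.1, -0.4, -1.7]
grip_width: 0.587
grasp_force: 63.0
```

Request:
play_rows:
  increments: "-1 0 0 0.004 0 0 0;-1 0 0 0.008 0 0 0;-1 0 0 0.008 0 0 0;-1 0 0 0.008 0 0 0"

```text
t: 7.85
eef_pos: [0.3407, 0.2968, 0.0843]
ee_rot: [0.0, 0.651, 0.759, 0.0]
wrist_force: [-1.4, -2.0, 3.3]
grip_width: 0.586
grasp_force: 64.4
```

Contact is light. Release and rise.

Request:
play_rows:
  increments: "-0.2 0 0 0 0 0 0;0.2 0 0 0 0 0 0;0.5 0 0 0 0 0 0;1 0 0 0 0 0 0;1 0 0 0 0 0 0;1 0 0 0 0 0 0"

```text
t: 8.45
eef_pos: [0.3405, 0.2967, 0.0836]
ee_rot: [-0.0, 0.651, 0.759, -0.0]
wrist_force: [0.4, 0.2, 0.1]
grip_width: 1.002
grasp_force: 0.0
```

Request:
play_rows:
  increments: "1 0 0 -0.1 0 0 0;1 0 0 -0.25 0 0 0;1 0 0 -0.4 0 0 0;1 0 0 -0.55 0 0 0;1 0 0 -0.65 0 0 0;1 0 0 -0.65 0 0 0"

```text
t: 9.05
eef_pos: [0.3416, 0.2975, 0.251]
ee_rot: [0.001, 0.651, 0.759, 0.004]
wrist_force: [-0.2, -1.8, 1.0]
grip_width: 0.997
grasp_force: 0.0
```

```bash
python3 look.py n f* cr w; python3 go.py .441 .106 .245 8.7;python3 go.py .441 .106 .245 45
```

```text
f* [0.3402 0.2978] [54.3 54.4] 8.8
cr [0.6594 0.1727] [37.2  7.8] -23.7
w [0.442  0.1082] [62.5 63. ] 0.0
t 9.1 tcp [0.3412 0.2972 0.2483] yaw 8.7 q6 0.49 w 1.001 gf 0.0 F [ 0.  -0.2 -0.5]
[-0.817  0.278  0.013] [ 0.002 -0.001  0.   ] rows>= 5
t 9.1 tcp [0.3412 0.2972 0.2483] yaw 8.7 q6 0.49 w 1.001 gf 0.0 F [ 0.  -0.2 -0.5]
[-0.817  0.278  0.013] [ 0.003 -0.    -0.403] rows>= 5
```

View pics/n.png

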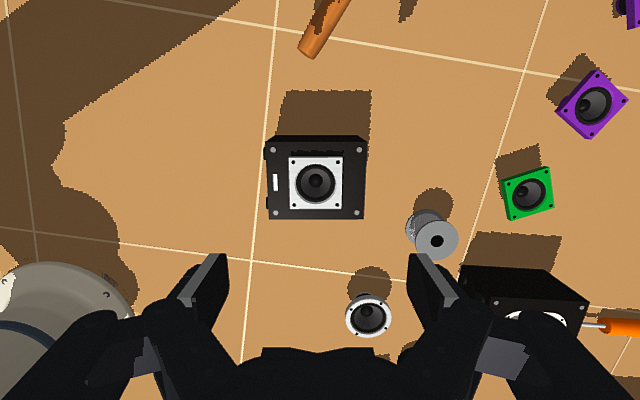

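The square driver is seated flat (fit 54.3 mm, 8.8°, centre within 1 mm). Now the woofer.

Request:
play_rows:
  increments: "1 -0.15 0.05 0 0 0 0;1 -0.32 0.11 0 0 0 0;1 -0.5 0.17 0 0 0 0;1 -0.66 0.22 0 0 0 0;1 -0.77 0.26 0.013 0 0 0;1 -0.817 0.278 0.013 0 0 0;1 -0.817 0.278 0.013 0 0 0;1 -0.817 0.278 0.013 0 0 0"

```text
t: 9.9
eef_pos: [0.4398, 0.1061, 0.2423]
ee_rot: [-0.001, 0.651, 0.759, -0.0]
wrist_force: [0.2, -0.5, 0.1]
grip_width: 1.001
grasp_force: 0.0
```

```bash
python3 look.py p w cr; python3 go.py .442 .1075 .028 8.7
```

```text
w [0.4423 0.1082] [62.9 62.9] -45.0
cr [0.6345 0.1511] [52.4 86.4] 5.7
t 9.95 tcp [0.4398 0.1064 0.2427] yaw 8.8 q6 0.01 w 1.0 gf 0.0 F [-0.  -0.9 -0.3]
[0.002 0.01  0.859] [-0.    -0.     0.001] rows>= 5
```

Request:
play_rows:
  increments: "1 0.006 0.011 0.15 0 0 0;1 0.006 0.011 0.35 0 0 0;1 0.006 0.011 0.55 0 0 0;1 0.006 0.011 0.7 0 0 0;1 0.006 0.011 0.8 0 0 0;1 0.006 0.011 0.843 0 0 0;1 0.006 0.011 0.843 0 0 0;1 0.006 0.011 0.843 0 0 0"

```text
t: 10.75
eef_pos: [0.4435, 0.1081, 0.0339]
ee_rot: [0.001, 0.651, 0.759, 0.001]
wrist_force: [-0.2, -0.3, 0.3]
grip_width: 1.002
grasp_force: 0.0
```

Request:
play_rows:
  increments: "-1 0 0 0 0 0 0;-1 0 0 0 0 0 0;-1 0 0 0 0 0 0;-1 0 0 0 0 0 0;-1 0 0 0 0 0 0;-1 0 0 0 0 0 0;-1 0 0 0 0 0 0"

```text
t: 11.45
eef_pos: [0.4425, 0.1075, 0.0404]
ee_rot: [0.0, 0.651, 0.759, 0.0]
wrist_force: [-25.5, -4.3, 44.3]
grip_width: 0.005
grasp_force: 21.3
```

```bash
python3 look.py q w;python3 go.py .4423 .1082 .2 8.7
```

```text
w [0.4237 0.1096] [ 9.1 35.7] 83.8
t 11.5 tcp [0.4425 0.1075 0.0403] yaw 8.7 q6 0.01 w 0.006 gf 21.3 F [-26.   -4.1  43. ]
[ 0.003 -0.    -0.639] [ 0.    -0.     0.001] rows>= 4
```

The fingers slid over the rim: at this opening they ride higher. Lift, open and look.

Request:
play_rows:
  increments: "-1 0 0 -0.05 0 0 0;-1 0 0 -0.15 0 0 0;-1 0 0 -0.3 0 0 0;1 0 0 -0.5 0 0 0;1 0 0 -0.64 0 0 0;1 0 0 -0.7 0 0 0;1 0 0 -0.7 0 0 0;1 0 0 -0.7 0 0 0"

```text
t: 12.3
eef_pos: [0.4425, 0.1072, 0.2058]
ee_rot: [-0.001, 0.651, 0.759, -0.001]
wrist_force: [-0.1, 0.5, -0.2]
grip_width: 0.85
grasp_force: 0.0
```

```bash
python3 look.py u w cr; python3 go.py .4423 .1082 .027 8.7
```

```text
w [0.4497 0.1093] [63.1 63.2] 14.0
cr [0.6345 0.1511] [52.4 86.5] 4.1
t 12.35 tcp [0.4421 0.1072 0.205 ] yaw 8.7 q6 0.01 w 0.926 gf 0.0 F [0.3 0.4 0.1]
[0.004 0.004 0.712] [-0.002  0.     0.   ] rows>= 4
```

View pics/u_r.png

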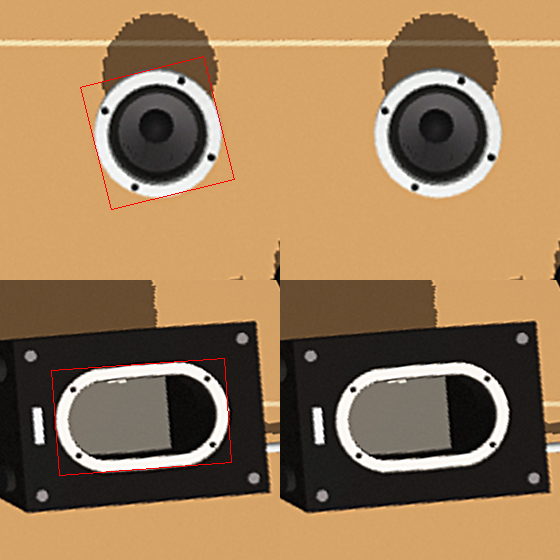

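The woofer still stands upright, pushed 7 mm. Retrying 6 mm lower.

Request:
play_rows:
  increments: "1 0.0025 0.031 0.1 0 0 0;1 0.0025 0.031 0.25 0 0 0;1 0.0025 0.031 0.4 0 0 0;1 0.0025 0.031 0.55 0 0 0;1 0.0025 0.031 0.65 0 0 0;1 0.0025 0.031 0.712 0 0 0;1 0.0025 0.031 0.712 0 0 0;1 0.0025 0.031 0.712 0 0 0"

```text
t: 13.15
eef_pos: [0.4493, 0.109, 0.028]
ee_rot: [-0.001, 0.651, 0.759, -0.001]
wrist_force: [-0.2, 0.6, 0.2]
grip_width: 1.002
grasp_force: 0.0
```

Request:
play_rows:
  increments: "0.7 0 0 0 0 0 0;0.5 0 0 0 0 0 0;0.4 0 0 0 0 0 0;0.3 0 0 0 0 0 0;-1 0 0 0 0 0 0;-1 0 0 0 0 0 0;-1 0 0 0 0 0 0"

```text
t: 13.85
eef_pos: [0.4507, 0.1092, 0.0314]
ee_rot: [0.0, 0.651, 0.759, 0.001]
wrist_force: [-4.5, -1.2, 7.8]
grip_width: 0.709
grasp_force: 62.8
```

```bash
python3 look.py v w;python3 go.py .4497 .109 .19 8.7
```

```text
w [0.4524 0.1092] [58.8 62.9] 85.6
t 13.9 tcp [0.4507 0.1092 0.0314] yaw 8.7 q6 0.01 w 0.704 gf 62.8 F [-4.9 -1.8  8.1]
[-0.    -0.003 -0.634] [0.001 0.    0.   ] rows>= 4
```

Gripped. Lift and check.

Request:
play_rows:
  increments: "-1 0 0 -0.05 0 0 0;-1 0 0 -0.15 0 0 0;-1 0 0 -0.3 0 0 0;-1 0 0 -0.45 0 0 0;-1 0 0 -0.6 0 0 0;-1 0 0 -0.64 0 0 0;-1 0 0 -0.64 0 0 0"

```text
t: 14.6
eef_pos: [0.4511, 0.1093, 0.191]
ee_rot: [0.001, 0.651, 0.759, 0.001]
wrist_force: [0.7, -0.3, -4.4]
grip_width: 0.703
grasp_force: 65.9
```

```bash
python3 held.py x .198;python3 go.py .4515 -.1085 .19 8.7
```

```text
tcp [0.4511 0.1093 0.191 ] held [0.4533 0.1086] [59.  63.9] 81.9
t 14.65 tcp [0.4503 0.1091 0.1886] yaw 8.7 q6 0.01 w 0.702 gf 65.9 F [ 0.3 -0.8 -4.8]
[-0.861 -0.127 -0.005] [-0.  0.  0.] rows>= 5
```

View pics/x.png

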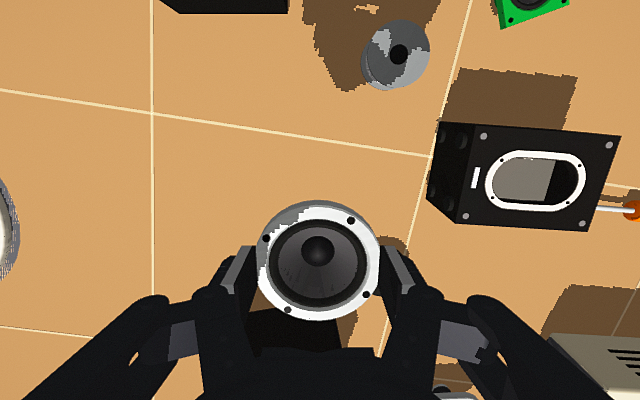

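Woofer held level, centred between the pads at (318,260). Moving over its cabinet.

Request:
play_rows:
  increments: "-1 -0.12 -0.02 0 0 0 0;-1 -0.28 -0.04 0 0 0 0;-1 -0.45 -0.07 0 0 0 0;-1 -0.62 -0.09 0 0 0 0;-1 -0.76 -0.11 0 0 0 0;-1 -0.861 -0.127 0 0 0 0;-1 -0.861 -0.127 0 0 0 0;-1 -0.861 -0.127 0 0 0 0"

```text
t: 15.45
eef_pos: [0.4507, -0.1085, 0.1864]
ee_rot: [-0.002, 0.652, 0.758, -0.001]
wrist_force: [-0.2, 0.5, -4.6]
grip_width: 0.701
grasp_force: 65.8
```

```bash
python3 look.py y cw; python3 held.py y2 .198; python3 go.py .4515 -.1085 .103 8.7 .4515 -.1085 .09 8.7
```

```text
cw [ 0.4622 -0.1265] [103.  103.5] 0.0
tcp [ 0.4509 -0.1079  0.187 ] held [ 0.4543 -0.0972] [59.3 80.2] 84.5
t 15.55 tcp [ 0.4511 -0.1076  0.1875] yaw 8.8 q6 -0.46 w 0.699 gf 65.8 F [ 0.4 -0.4 -3. ]
[-0.004  0.002  0.338] [-0.002 -0.001  0.001] rows>= 2
[-0.004  0.002  0.39 ] [-0.002 -0.001  0.001] rows>= 2
```

View pics/y.png

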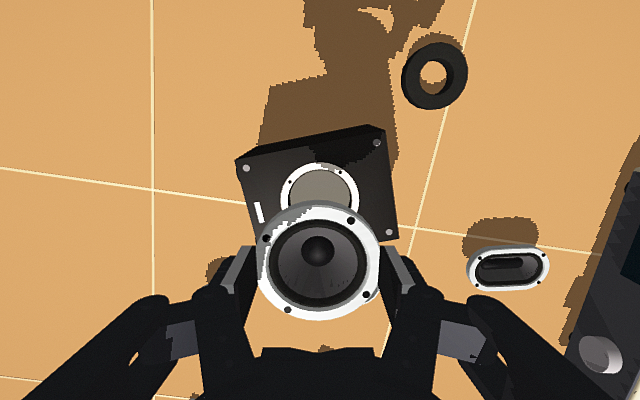

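Run:
```python
from h import *
c=cam("wrist"); im=cv2.imread("pics/y.png")[:,:,::-1].copy()
x,y=.451,-.1075; p=rect(c,im,(x,y),.09)
hsv=cv2.cvtColor(p,cv2.COLOR_RGB2HSV); m=((hsv[...,2]>150)&(hsv[...,1]<40)).astype(np.uint8)
pts=[]  # outer edge along rays in the upper half
K=[]
for a in np.radians(range(10,171,4)):
    for r in range(90,45,-1):
        u,v=int(round(140+r*np.cos(a))),int(round(140-r*np.sin(a)))
        if m[v,u] and m[int(round(140-(r-4)*np.sin(a))),int(round(140+(r-4)*np.cos(a)))]: pts.append((u,v,r,int(np.degrees(a)))); break
print([(q[3],q[2]) for q in pts])
A=np.array([q[:2] for q in pts if q[2]<72],float)
from scipy.optimize import least_squares
s=least_squares(lambda z:np.hypot(*(A-z[:2]).T)-z[2],[140,140,64],loss="soft_l1").x
print(x+(s[0]-140)*.0005,y-(s[1]-140)*.0005,s[2]*.5)
cv2.imwrite("pics/yr.png",p[:,:,::-1])
```

```text
[(10, 67), (14, 67), (18, 67), (22, 68), (26, 67), (29, 68), (34, 68), (38, 67), (42, 67), (46, 68), (50, 67), (54, 68), (58, 67), (62, 68), (70, 67), (74, 66), (78, 66), (82, 67), (86, 67), (90, 66), (94, 60), (98, 65), (102, 65), (106, 67), (110, 66), (114, 66), (118, 66), (122, 65), (126, 65), (130, 65), (134, 65), (138, 65), (142, 64), (146, 64), (154, 63), (158, 63), (162, 63), (166, 63), (170, 63)]
0.45206018200385384 -0.10662788166975533 32.34985329277276
```

Request:
play_rows:
  increments: "-1 0.004 0.004 0.06 0 0 0;-1 0.004 0.004 0.12 0 0 0;-1 0.004 0.004 0.18 0 0 0;-1 0.004 0.004 0.24 0 0 0;-1 0.004 0.004 0.3 0 0 0;-1 0.004 0.004 0.35 0 0 0;-1 0.004 0.004 0.366 0 0 0;-1 0.004 0.004 0.366 0 0 0"

```text
t: 16.35
eef_pos: [0.4521, -0.1073, 0.097]
ee_rot: [-0.001, 0.651, 0.759, -0.0]
wrist_force: [-0.0, -0.2, -3.4]
grip_width: 0.704
grasp_force: 65.9
```

Request:
play_rows:
  increments: "-1 0 0 0.004 0 0 0;-1 0 0 0.008 0 0 0;-1 0 0 0.012 0 0 0;-1 0 0 0.012 0 0 0;-1 0 0 0.012 0 0 0"

```text
t: 16.85
eef_pos: [0.4526, -0.1074, 0.095]
ee_rot: [0.0, 0.651, 0.759, 0.0]
wrist_force: [-0.2, 0.0, -3.9]
grip_width: 0.7
grasp_force: 65.9
```

Request:
play_rows:
  increments: "-1 0.003 0 0.004 0 0 0;-1 0.003 0 0.008 0 0 0;-1 0.003 0 0.008 0 0 0;-1 0.003 0 0.008 0 0 0"

```text
t: 17.25
eef_pos: [0.4523, -0.1066, 0.0927]
ee_rot: [-0.0, 0.651, 0.759, -0.0]
wrist_force: [0.9, 0.3, -4.0]
grip_width: 0.705
grasp_force: 65.9
```

Request:
play_rows:
  increments: "-1 0 0 0.004 0 0 0;-1 0 0 0.006 0 0 0;-1 0 0 0.006 0 0 0;-1 0 0 0.006 0 0 0"

```text
t: 17.65
eef_pos: [0.4523, -0.1066, 0.0912]
ee_rot: [-0.0, 0.651, 0.759, -0.0]
wrist_force: [-1.0, -0.4, -3.5]
grip_width: 0.702
grasp_force: 65.9
```

Request:
play_rows:
  increments: "-1 0 0 0.004 0 0 0;-1 0 0 0.004 0 0 0;-1 0 0 0.004 0 0 0"

```text
t: 17.95
eef_pos: [0.4525, -0.1066, 0.0906]
ee_rot: [0.0, 0.651, 0.759, 0.0]
wrist_force: [-1.4, 0.2, -2.4]
grip_width: 0.699
grasp_force: 66.1
```

Request:
play_rows:
  increments: "-1 0 0 0.003 0 0 0;-1 0 0 0.003 0 0 0;0.2 0 0 0.003 0 0 0;0.5 0 0 0.003 0 0 0;1 0 0 0.003 0 0 0;1 0 0 0.003 0 0 0;1 0 0 0.003 0 0 0;1 0 0 0.003 0 0 0"

```text
t: 18.75
eef_pos: [0.4524, -0.1066, 0.0894]
ee_rot: [-0.0, 0.651, 0.759, -0.0]
wrist_force: [-0.4, 1.2, -0.6]
grip_width: 1.0
grasp_force: 0.0
```

Request:
play_rows:
  increments: "1 0 0 -0.1 0 0 0;1 0 0 -0.25 0 0 0;1 0 0 -0.4 0 0 0;1 0 0 -0.55 0 0 0;1 0 0 -0.65 0 0 0;1 0 0 -0.65 0 0 0"

```text
t: 19.35
eef_pos: [0.4536, -0.107, 0.2569]
ee_rot: [0.004, 0.651, 0.759, 0.002]
wrist_force: [0.8, -1.0, -0.9]
grip_width: 1.002
grasp_force: 0.0
```

```bash
python3 look.py z w* r; python3 go.py .669 -.172 .225 99
```

```text
w* [ 0.4522 -0.1066] [63.1 63.2] 14.0
r [ 0.6684 -0.1699] [50.8 85.2] 11.3
t 19.4 tcp [ 0.4531 -0.1068  0.2542] yaw 8.7 q6 -0.46 w 1.0 gf 0.0 F [-0.7 -0.9 -0.7]
[-0.389  0.814  0.12 ] [ 0.003 -0.001  0.997] rows>= 11
```

View pics/z_r.png

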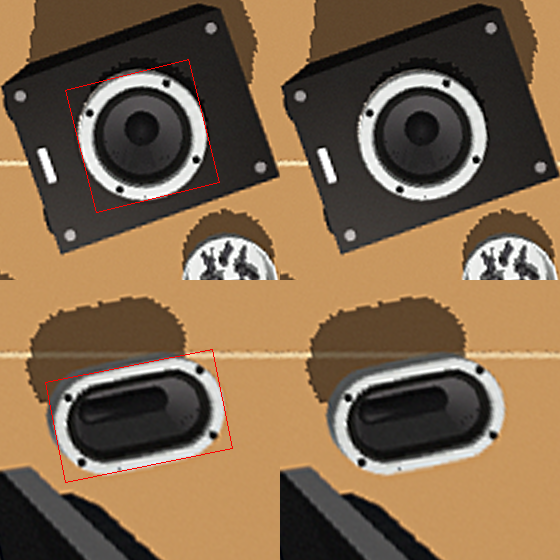

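Woofer seated. Checking clearance of the instrument beside the oval while moving there, with the camera turned toward the base.

Request:
play_rows:
  increments: "1 -0.06 0.14 0 0 0 -0.08;1 -0.13 0.28 0 0 0 -0.16;1 -0.2 0.42 0 0 0 -0.24;1 -0.27 0.56 0.03 0 0 -0.32;1 -0.33 0.7 0.06 0 0 -0.4;1 -0.38 0.8 0.06 0 0 -0.48;1 -0.389 0.814 0.06 0 0 -0.5;1 -0.389 0.814 0.06 0 0 -0.5"

```text
t: 20.2
eef_pos: [0.6684, -0.172, 0.2331]
ee_rot: [-0.003, 0.311, 0.95, -0.0]
wrist_force: [0.3, 0.3, 0.5]
grip_width: 1.002
grasp_force: 0.0
```

Request:
play_rows:
  increments: "1 0 0 0 0 0 -0.08;1 0 0 0 0 0 -0.16;1 0 0 0 0 0 -0.24;1 0 0 0 0 0 -0.32;1 0 0 0 0 0 -0.4;1 0 0 0 0 0 -0.48;1 0 0 0 0 0 -0.514;1 0 0 0 0 0 -0.514"

```text
t: 21.0
eef_pos: [0.6675, -0.1715, 0.2366]
ee_rot: [-0.0, -0.087, 0.996, 0.0]
wrist_force: [-0.5, 0.0, 0.4]
grip_width: 1.0
grasp_force: 0.0
```

```bash
python3 look.py aa r; python3 -c "
from h import *
s=cam('side')
for p in [(486,236),(416,208)]: print(plane(s,p,0))
for h in (.06,.08,.1): print(h,plane(s,(210+710/2.5,130+210/2.5),h),plane(s,(210+525/2.5,130+132/2.5),h),plane(cam('scene'),(190+133/2.3,100+320/2.3),h),plane(cam('scene'),(190,100+240/2.3),h))
"; python3 go.py .6684 -.170 .024 100
```

```text
r [ 0.6688 -0.1701] [50.9 85.6] 11.3
[ 0.81934905 -0.27794908]
[ 0.77615847 -0.05754306]
0.06 [ 0.84927873 -0.26985496] [ 0.8225891  -0.02627409] [ 0.76231656 -0.05876844] [ 0.78722435 -0.3041891 ]
0.08 [ 0.82050723 -0.28132947] [ 0.79458083 -0.04471418] [ 0.76818263 -0.04868168] [ 0.79264614 -0.28972474]
0.1 [ 0.79173573 -0.29280399] [ 0.76657256 -0.06315427] [ 0.7740487  -0.03859492] [ 0.79806793 -0.27526038]
t 21.05 tcp [ 0.6676 -0.1715  0.2367] yaw 99.9 q6 -2.04 w 1.001 gf 0.0 F [-0.5  0.7  0.9]
[-0.005  0.005  0.851] [ 0.    -0.    -0.001] rows>= 5
```

View pics/aa.png

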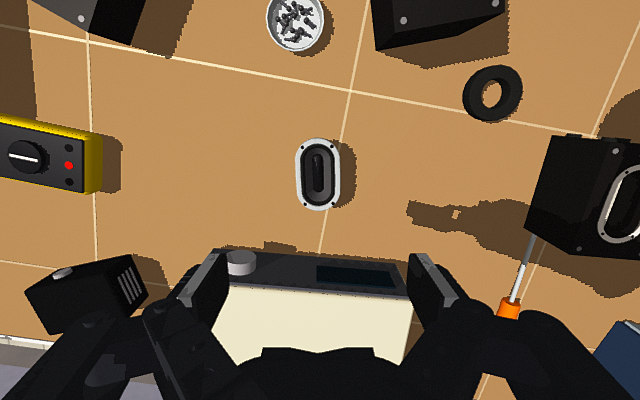

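The oval stands at (318,174), with the instrument about 50 mm clear of the gripper. Grasping across its width.

Request:
play_rows:
  increments: "1 -0.006 0.005 0.15 0 0 -0.01;1 -0.006 0.005 0.35 0 0 -0.01;1 -0.006 0.005 0.55 0 0 -0.01;1 -0.006 0.005 0.7 0 0 -0.01;1 -0.006 0.005 0.8 0 0 -0.01;1 -0.006 0.005 0.851 0 0 -0.01;1 -0.006 0.005 0.851 0 0 -0.01;1 -0.006 0.005 0.851 0 0 -0.01"

```text
t: 21.85
eef_pos: [0.6702, -0.1705, 0.0261]
ee_rot: [0.001, -0.095, 0.996, -0.0]
wrist_force: [-0.1, -0.1, 1.0]
grip_width: 1.002
grasp_force: 0.0
```

Request:
play_rows:
  increments: "0.6 0 0 0 0 0 0;0.3 0 0 0 0 0 0;-1 0 0 0 0 0 0;-1 0 0 0 0 0 0;-1 0 0 0 0 0 0;-1 0 0 0 0 0 0;-1 0 0 0 0 0 0"

```text
t: 22.55
eef_pos: [0.6708, -0.1706, 0.0268]
ee_rot: [0.002, -0.095, 0.995, -0.001]
wrist_force: [-0.3, 0.8, 5.7]
grip_width: 0.58
grasp_force: 62.7
```

```bash
python3 look.py ab r; python3 go.py .669 -.17 .19 100
```

```text
r [ 0.6458 -0.1732] [52.1 37.7] -87.3
t 22.6 tcp [ 0.6708 -0.1706  0.0268] yaw 100.9 q6 -2.06 w 0.581 gf 62.7 F [0.8 0.3 6.4]
[ 0.004  0.003 -0.653] [-0.001  0.002  0.01 ] rows>= 4
```

Request:
play_rows:
  increments: "-1 0 0 -0.05 0 0 0;-1 0 0 -0.15 0 0 0;-1 0 0 -0.3 0 0 0;-1 0 0 -0.45 0 0 0;-1 0 0 -0.6 0 0 0;-1 0 0 -0.62 0 0 0;-1 0 0 -0.62 0 0 0"

```text
t: 23.3
eef_pos: [0.6701, -0.1705, 0.1816]
ee_rot: [0.002, -0.095, 0.995, -0.001]
wrist_force: [-0.3, -0.2, -1.5]
grip_width: 0.578
grasp_force: 62.4
```

```bash
python3 held.py ac .191; python3 go.py .6365 .1511 .185 95
```

```text
tcp [ 0.6701 -0.1705  0.1816] held [ 0.6441 -0.1735] [51.  37.5] -85.2
t 23.35 tcp [ 0.6694 -0.1703  0.1788] yaw 100.9 q6 -2.06 w 0.577 gf 62.4 F [-0.6  0.1 -2.3]
[-0.114  1.287 -0.025] [ 0.    -0.     0.065] rows>= 7
```

View pics/ac.png

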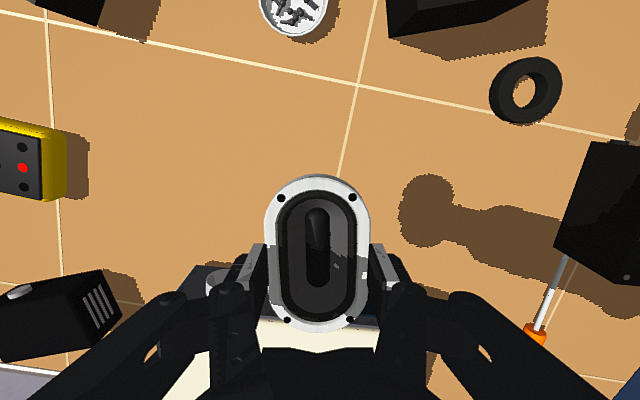

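```bash
python3 -c "
from h import *
c=cam('wrist'); o=robot.get_obs()
for h in (.186,.189): 
  a,b=plane(c,(317,181),h),plane(c,(317,333),h); print(o['eef_pos'],a,b,(a+b)/2,np.hypot(*(a-b)))
"
```

```text
[ 0.66938603 -0.17028103  0.17881701] [ 0.62782372 -0.17729262] [ 0.70995431 -0.16162078] [ 0.66888901 -0.1694567 ] 0.08361243932560938
[ 0.66938603 -0.17028103  0.17881701] [ 0.62711529 -0.17742481] [ 0.70742955 -0.16209955] [ 0.66727242 -0.16976218] 0.08176334534170103
```

Request:
play_rows:
  increments: "-1 -0.01 0.1 -0.02 0 0 0;-1 -0.02 0.22 -0.025 0 0 0;-1 -0.03 0.36 -0.025 0 0 0;-1 -0.045 0.5 -0.025 0 0 0;-1 -0.057 0.64 -0.025 0 0 0;-1 -0.057 0.64 -0.025 0 0 0"

```text
t: 23.95
eef_pos: [0.6518, -0.0058, 0.1823]
ee_rot: [-0.002, -0.097, 0.995, 0.001]
wrist_force: [0.8, -0.3, -1.7]
grip_width: 0.578
grasp_force: 62.5
```

Request:
play_rows:
  increments: "-1 -0.01 0.14 0 0 0 0.01;-1 -0.02 0.28 0 0 0 0.03;-1 -0.03 0.42 0 0 0 0.05;-1 -0.045 0.54 0 0 0 0.065;-1 -0.055 0.61 0 0 0 0.065;-1 -0.057 0.645 0 0 0 0.065;-1 -0.057 0.645 0 0 0 0.065;-1 -0.057 0.645 0 0 0 0.065"

```text
t: 24.75
eef_pos: [0.637, 0.1492, 0.185]
ee_rot: [-0.0, -0.044, 0.999, -0.0]
wrist_force: [-1.2, -0.0, -1.8]
grip_width: 0.578
grasp_force: 62.6
```

```bash
python3 held.py ad .191; python3 go.py .6365 .1511 .085 95
```

```text
tcp [0.637  0.1492 0.185 ] held [0.6003 0.1473] [51.2 56.5] 3.5
t 24.8 tcp [0.637  0.149  0.1852] yaw 95.0 q6 -1.48 w 0.584 gf 62.6 F [-0.3 -0.1 -2.2]
[0.001 0.009 0.401] [-0. -0. -0.] rows>= 3
```

View pics/ad.png

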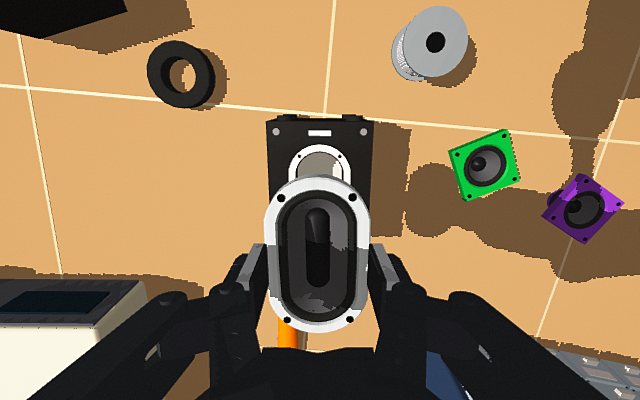

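Request:
play_rows:
  increments: "-1 0.005 0.0065 0.06 0 0 0;-1 0.005 0.0065 0.12 0 0 0;-1 0.005 0.0065 0.18 0 0 0;-1 0.005 0.0065 0.24 0 0 0;-1 0.005 0.0065 0.3 0 0 0;-1 0.005 0.0065 0.36 0 0 0;-1 0.005 0.0065 0.395 0 0 0;-1 0.005 0.0065 0.395 0 0 0"

```text
t: 25.6
eef_pos: [0.6344, 0.1519, 0.0844]
ee_rot: [-0.002, -0.044, 0.999, -0.0]
wrist_force: [-0.7, 0.5, -1.9]
grip_width: 0.577
grasp_force: 62.6
```

Request:
play_rows:
  increments: "-1 0 0 0.004 0 0 0;-1 0 0 0.008 0 0 0;-1 0 0 0.012 0 0 0;-1 0 0 0.012 0 0 0;-1 0 0 0.012 0 0 0"

```text
t: 26.1
eef_pos: [0.6355, 0.1521, 0.0841]
ee_rot: [0.0, -0.044, 0.999, 0.0]
wrist_force: [0.3, -0.2, -1.2]
grip_width: 0.579
grasp_force: 62.6
```

Request:
play_rows:
  increments: "-1 0 0 0.003 0 0 0;-1 0 0 0.006 0 0 0;-1 0 0 0.006 0 0 0;-1 0 0 0.006 0 0 0"

```text
t: 26.5
eef_pos: [0.6354, 0.152, 0.0822]
ee_rot: [-0.0, -0.044, 0.999, -0.0]
wrist_force: [-0.3, 0.2, -1.3]
grip_width: 0.578
grasp_force: 62.6
```

Request:
play_rows:
  increments: "-1 0 -0.004 0.003 0 0 0;-1 0 -0.004 0.006 0 0 0;-1 0 -0.004 0.006 0 0 0;-1 0 -0.004 0.006 0 0 0"

```text
t: 26.9
eef_pos: [0.6354, 0.151, 0.0807]
ee_rot: [-0.0, -0.044, 0.999, -0.0]
wrist_force: [-0.0, -0.3, -0.9]
grip_width: 0.579
grasp_force: 62.6
```

Request:
play_rows:
  increments: "-1 0 0 0.004 0 0 0;-1 0 0 0.004 0 0 0;-1 0 0 0.004 0 0 0"

```text
t: 27.2
eef_pos: [0.6356, 0.1511, 0.0799]
ee_rot: [0.0, -0.044, 0.999, 0.0]
wrist_force: [0.6, 0.4, -1.3]
grip_width: 0.581
grasp_force: 62.6
```

Request:
play_rows:
  increments: "-1 0 0 0.004 0 0 0;-1 0 0 0.004 0 0 0;-1 0 0 0.004 0 0 0"

```text
t: 27.5
eef_pos: [0.6356, 0.1511, 0.0798]
ee_rot: [0.0, -0.044, 0.999, -0.0]
wrist_force: [-2.9, -1.0, 4.3]
grip_width: 0.576
grasp_force: 63.4
```

Request:
play_rows:
  increments: "-0.2 0 0 0 0 0 0;0.2 0 0 0 0 0 0;0.5 0 0 0 0 0 0;1 0 0 0 0 0 0;1 0 0 0 0 0 0;1 0 0 0 0 0 0"

```text
t: 28.1
eef_pos: [0.6354, 0.151, 0.0783]
ee_rot: [-0.0, -0.044, 0.999, -0.0]
wrist_force: [0.4, 0.2, -0.5]
grip_width: 1.0
grasp_force: 0.0
```

Request:
play_rows:
  increments: "1 0 0 -0.1 0 0 0;1 0 0 -0.25 0 0 0;1 0 0 -0.4 0 0 0;1 0 0 -0.55 0 0 0;1 0 0 -0.68 0 0 0;1 0 0 -0.68 0 0 0"

```text
t: 28.7
eef_pos: [0.6369, 0.1513, 0.2559]
ee_rot: [0.005, -0.044, 0.999, 0.001]
wrist_force: [-0.1, 0.1, 1.3]
grip_width: 1.003
grasp_force: 0.0
```

```bash
python3 look.py ae r* ; python3 go.py .3525 -.267 .25 53
```

```text
r* [0.6335 0.1517] [51.2 86.5] 5.7
t 28.75 tcp [0.6365 0.1512 0.2526] yaw 95.0 q6 -1.48 w 0.997 gf 0.0 F [-0.6  0.4 -0.5]
[ 1.279e+00 -1.567e+00  1.000e-03] [0.002 0.004 0.467] rows>= 11
```

View pics/ae_r.png

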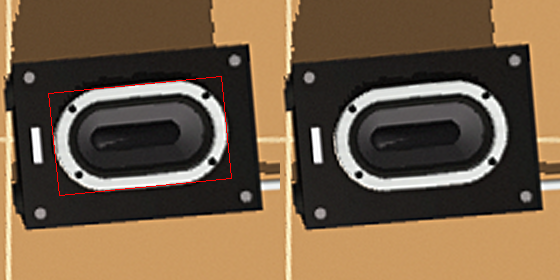

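Oval seated, in line with its gasket (5.7° fit). That was my 15th picture, one over the limit of 14, so from here I work from numbers only. On to the tweeter.

Request:
play_rows:
  increments: "1 0.1 -0.13 0 0 0 0;1 0.22 -0.27 0 0 0 0;1 0.34 -0.42 0 0 0 0;1 0.46 -0.57 0 0 0 0;1 0.58 -0.71 0 0 0 0;1 0.64 -0.784 0 0 0 0;1 0.64 -0.784 0 0 0 0;1 0.64 -0.784 0 0 0 0"

```text
t: 29.55
eef_pos: [0.4931, -0.0583, 0.2475]
ee_rot: [-0.001, -0.043, 0.999, 0.0]
wrist_force: [-0.6, 0.6, 0.4]
grip_width: 0.998
grasp_force: 0.0
```

Request:
play_rows:
  increments: "1 0.1 -0.13 0 0 0 0.07;1 0.22 -0.27 0 0 0 0.15;1 0.34 -0.42 0 0 0 0.23;1 0.46 -0.57 0 0 0 0.31;1 0.58 -0.71 0 0 0 0.39;1 0.64 -0.784 0 0 0 0.467;1 0.64 -0.784 0 0 0 0.467;1 0.64 -0.784 0 0 0 0.467"

```text
t: 30.35
eef_pos: [0.3519, -0.2671, 0.248]
ee_rot: [-0.001, 0.316, 0.949, 0.001]
wrist_force: [0.3, 0.6, -0.0]
grip_width: 0.999
grasp_force: 0.0
```

```bash
sed -i 's/h+=.0$/h+=.0/' look.py; python3 look.py af t ct; python3 go.py .3525 -.2665 .022 53
```

```text
t [ 0.3522 -0.2643] [42.5 43.5] 0.0
ct [ 0.5065 -0.4174] [27.5 43.7] 43.5
t 30.4 tcp [ 0.3521 -0.2667  0.2481] yaw 53.2 q6 -1.65 w 0.998 gf 0.0 F [ 0.4 -0.3  0.8]
[-0.002  0.001  0.905] [ 0.    -0.001  0.002] rows>= 5
```

Request:
play_rows:
  increments: "1 0.004 0.007 0.15 0 0 0;1 0.004 0.007 0.35 0 0 0;1 0.004 0.007 0.55 0 0 0;1 0.004 0.007 0.75 0 0 0;1 0.004 0.007 0.85 0 0 0;1 0.004 0.007 0.894 0 0 0;1 0.004 0.007 0.894 0 0 0;1 0.004 0.007 0.894 0 0 0"

```text
t: 31.2
eef_pos: [0.3527, -0.2658, 0.0271]
ee_rot: [0.001, 0.316, 0.949, -0.0]
wrist_force: [-0.1, 0.3, 0.6]
grip_width: 1.001
grasp_force: 0.0
```

Request:
play_rows:
  increments: "0.6 0 0 0 0 0 0;0.3 0 0 0 0 0 0;0.1 0 0 0 0 0 0;-1 0 0 0 0 0 0;-1 0 0 0 0 0 0;-1 0 0 0 0 0 0;-1 0 0 0 0 0 0;-1 0 0 0 0 0 0"

```text
t: 32.0
eef_pos: [0.3522, -0.2661, 0.0269]
ee_rot: [0.001, 0.317, 0.948, -0.0]
wrist_force: [0.1, 2.1, 5.6]
grip_width: 0.47
grasp_force: 59.7
```

```bash
python3 look.py ag t; python3 go.py .3525 -.2665 .18 53
```

```text
t [ 0.3616 -0.2679] [23.6 40.4] 81.6
t 32.05 tcp [ 0.3522 -0.2661  0.0269] yaw 53.0 q6 -1.65 w 0.467 gf 59.7 F [0.1 1.7 5.1]
[-0.004 -0.    -0.613] [0.    0.002 0.   ] rows>= 4
```

Request:
play_rows:
  increments: "-1 0 0 -0.05 0 0 0;-1 0 0 -0.15 0 0 0;-1 0 0 -0.3 0 0 0;-1 0 0 -0.45 0 0 0;-1 0 0 -0.6 0 0 0;-1 0 0 -0.62 0 0 0;-1 0 0 -0.62 0 0 0"

```text
t: 32.75
eef_pos: [0.3519, -0.2661, 0.1822]
ee_rot: [0.002, 0.317, 0.948, -0.001]
wrist_force: [0.9, -0.4, -1.1]
grip_width: 0.468
grasp_force: 60.6
```

```bash
python3 go.py .544 -.448 .18 53
```

```text
t 32.75 tcp [ 0.3519 -0.2661  0.1822] yaw 53.0 q6 -1.65 w 0.468 gf 60.6 F [ 0.9 -0.4 -1.1]
[-1.052 -0.119  0.012] [-0.     0.002  0.   ] rows>= 6
```

Request:
play_rows:
  increments: "-1 -0.12 -0.01 0 0 0 0;-1 -0.28 -0.03 0 0 0 0;-1 -0.45 -0.05 0 0 0 0;-1 -0.62 -0.07 0 0 0 0;-1 -0.78 -0.09 0 0 0 0;-1 -0.92 -0.11 0 0 0 0;-1 -1 -0.119 0 0 0 0;-1 -1 -0.119 0 0 0 0"

```text
t: 33.55
eef_pos: [0.5335, -0.4404, 0.1754]
ee_rot: [-0.003, 0.317, 0.948, 0.001]
wrist_force: [0.2, 0.3, -1.1]
grip_width: 0.468
grasp_force: 60.5
```

```bash
python3 look.py ah ct; python3 held.py ai .186; python3 go.py .512 -.424 .18 53
```

```text
ct [ 0.512 -0.423] [44. 44.] -90.0
tcp [ 0.5329 -0.4396  0.1764] held [ 0.5396 -0.4401] [23.5 40. ] 77.9
t 33.65 tcp [ 0.5326 -0.4392  0.1775] yaw 53.0 q6 -1.66 w 0.47 gf 60.5 F [-0.9  1.2 -0.6]
[ 0.102 -0.001 -0.009] [ 0.    -0.003  0.   ] rows>= 1
```

Request:
play_rows:
  increments: "-1 0.04 0.002 0 0 0 0;-1 0.08 0.002 0 0 0 0;-1 0.101 0.002 0 0 0 0;-1 0.101 0.002 0 0 0 0;-1 0.101 0.002 0.08 0 0 0;-1 0.101 0.002 0.15 0 0 0;-1 0.101 0.002 0.15 0 0 0;-1 0.101 0.002 0.15 0 0 0"

```text
t: 34.45
eef_pos: [0.5132, -0.4239, 0.1427]
ee_rot: [-0.0, 0.317, 0.948, 0.0]
wrist_force: [0.2, 0.0, -0.9]
grip_width: 0.47
grasp_force: 60.6
```

```bash
python3 go.py .5128 -.4236 .076 53
```

```text
t 34.45 tcp [ 0.5132 -0.4239  0.1427] yaw 53.0 q6 -1.67 w 0.47 gf 60.6 F [ 0.2  0.  -0.9]
[0.002 0.    0.267] [ 0.    -0.001  0.   ] rows>= 2
```

Request:
play_rows:
  increments: "-1 0.002 0 0.04 0 0 0;-1 0.002 0 0.09 0 0 0;-1 0.002 0 0.14 0 0 0;-1 0.002 0 0.19 0 0 0;-1 0.002 0 0.24 0 0 0;-1 0.002 0 0.265 0 0 0;-1 0.002 0 0.265 0 0 0;-1 0.002 0 0.265 0 0 0"

```text
t: 35.25
eef_pos: [0.5131, -0.4239, 0.0768]
ee_rot: [0.0, 0.317, 0.948, -0.0]
wrist_force: [0.1, -0.1, -0.4]
grip_width: 0.47
grasp_force: 60.6
```

Request:
play_rows:
  increments: "-1 0 0 0.004 0 0 0;-1 0 0 0.008 0 0 0;-1 0 0 0.012 0 0 0;-1 0 0 0.012 0 0 0;-1 0 0 0.012 0 0 0"

```text
t: 35.75
eef_pos: [0.513, -0.4238, 0.0736]
ee_rot: [0.0, 0.317, 0.948, -0.0]
wrist_force: [0.2, 0.9, -1.8]
grip_width: 0.474
grasp_force: 60.6
```

Request:
play_rows:
  increments: "-1 0 0 0.003 0 0 0;-1 0 0 0.006 0 0 0;-1 0 0 0.006 0 0 0;-1 0 0 0.006 0 0 0"

```text
t: 36.15
eef_pos: [0.513, -0.4238, 0.0719]
ee_rot: [-0.0, 0.317, 0.948, 0.0]
wrist_force: [0.3, 0.5, -0.4]
grip_width: 0.464
grasp_force: 60.6
```

Request:
play_rows:
  increments: "-1 0 0 0.004 0 0 0;-1 0 0 0.004 0 0 0;-1 0 0 0.004 0 0 0"

```text
t: 36.45
eef_pos: [0.513, -0.4238, 0.071]
ee_rot: [-0.0, 0.317, 0.948, 0.0]
wrist_force: [-0.2, -0.2, -0.8]
grip_width: 0.468
grasp_force: 60.6
```

Request:
play_rows:
  increments: "-1 0 0 0.004 0 0 0;-1 0 0 0.004 0 0 0;-1 0 0 0.004 0 0 0"

```text
t: 36.75
eef_pos: [0.5131, -0.4239, 0.0706]
ee_rot: [0.0, 0.317, 0.948, -0.0]
wrist_force: [-0.4, 1.7, 2.6]
grip_width: 0.463
grasp_force: 61.1
```

Request:
play_rows:
  increments: "-0.2 0 0 0 0 0 0;0.2 0 0 0 0 0 0;0.5 0 0 0 0 0 0;1 0 0 0 0 0 0;1 0 0 0 0 0 0;1 0 0 0 0 0 0"

```text
t: 37.35
eef_pos: [0.513, -0.4238, 0.0699]
ee_rot: [-0.0, 0.317, 0.948, 0.0]
wrist_force: [0.7, 0.2, -0.3]
grip_width: 1.0
grasp_force: 0.0
```

Request:
play_rows:
  increments: "1 0 0 -0.1 0 0 0;1 0 0 -0.25 0 0 0;1 0 0 -0.4 0 0 0;1 0 0 -0.55 0 0 0;1 0 0 -0.68 0 0 0;1 0 0 -0.68 0 0 0;1 0 0 -0.68 0 0 0"

```text
t: 38.05
eef_pos: [0.5133, -0.4241, 0.2411]
ee_rot: [0.001, 0.317, 0.948, -0.0]
wrist_force: [-0.0, -0.7, 0.3]
grip_width: 0.999
grasp_force: 0.0
```

```bash
python3 look.py aj t*
cat > fin.py <<'E'
from h import *
P=dict(cw=(.099,.452,-.1065),cf=(.089,.3403,.2972),ct=(.075,.512,-.423),cr=(.087,.6345,.151))
for n in ["scene","side"]:
    c=cam(n); im=imaging.grab_frame(n)
    for k,(h,x,y) in P.items(): print(n,k,*fit(rect(c,im,(x,y),h),(x,y)))
    for q in ["reel_mid","dish_mid"]: print(q,[(round(float(d["conf"]),2),np.round(d["box"],0).tolist()) for d in models.regions_of(n,q)[:2]])
print(robot.get_obs()["eef_pos"])
E
python3 fin.py
```

```text
t* [ 0.5117 -0.423 ] [43.  45.5] 0.0
scene cw [ 0.4441 -0.12  ] [65.6 36.7] -32.7
scene cf [0.3396 0.2964] [56.  57.8] 8.7
scene ct [ 0.5129 -0.4243] [45.6 44.7] -63.4
scene cr [0.6295 0.1503] [53.3 95.6] 6.2
reel_mid [(0.62, [371.0, 240.0, 14.0, 17.0]), (0.18, [225.0, 146.0, 39.0, 31.0])]
dish_mid [(0.73, [265.0, 175.0, 21.0, 12.0])]
side cw [ 0.4446 -0.1272] [59.5 33.5] -23.6
side cf [0.3409 0.2925] [56.3 51.5] -81.1
side ct [ 0.5133 -0.4256] [42.  40.6] -82.4
side cr [0.6324 0.1223] [12.3 65.8] 5.7
reel_mid [(0.58, [290.0, 195.0, 19.0, 23.0])]
dish_mid [(0.89, [403.0, 273.0, 24.0, 21.0]), (0.61, [292.0, 195.0, 17.0, 24.0])]
[ 0.51275787 -0.42365315  0.23867447]
```

```bash
python3 -c "
from bench import robot
print(robot.close_job())"
```

```text
the job is handed in; nothing more can be done
None
```

All four drivers are seated in their matching cabinets and the job is handed in at about 38 s, with no verdict returned; wrist-camera fits after release put each within about 1 mm of its hole's centre, the reel and dish did not move, the first woofer grasp slipped (pushing it about 7 mm before a clean retry), and I viewed 15 pictures, one over the limit of 14.

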